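Close up the row of battery packs on the bench shelf

TASK

Two of the cordless-tool battery packs on the low bench shelf have been pulled out of their row. Slide them, without lifting them off the board, back against the rail along the rear and sideways up to the pack in the corner, so that all three stand square in one closed row with no gaps, flush with the rail and with the corner pack still tight in its corner. Leave the tin and the socket on the shelf, and the spanner and the screwdriver beside it, where they are, and do not tip a pack over.

Things in the scene. Friction and masses are not known exactly. Their poses are not given: they have to be found in the camera images.
- shelf: Low bare-metal shelf, fixed, turned up to 9 degrees: board 210 mm deep (x), 520 mm long (y), its top 60 mm above the bench. A rail along the far edge and an end stop at the left (+y) end, both 12 mm thick, stand 35 mm above the board; front and right are open. Origin: centre of footprint, on the bench; x points to the rail (inner face x = +93 mm), y to the end stop (inner face y = +248 mm).
- corner (a point): Point on the top of the shelf's board, in the inner corner where the inner face of the rail meets the inner face of the end stop. Axes as the shelf's: x into the rail, y into the end stop, z up.
- pack_corner: Battery pack, black plastic, already standing in the corner against the rail and the end stop (within 1 or 2 mm). 110 mm deep (x), 66 mm wide (y), 64 mm high overall: plain sides up to 52 mm, then a 78 x 40 mm grey block on top; 0.35 to 0.7 kg. Origin: centre of underside. x points to its back, which goes to the rail; z up.
- pack_tall: Battery pack, black plastic, one of the two pulled out (it can be either the nearer or the farther one from the corner), askew by up to 13 degrees. 110 mm deep (x), 66 mm wide (y), 64 mm high overall: plain sides up to 52 mm, then a 78 x 40 mm grey block on top; 0.35 to 0.7 kg. Origin: centre of underside. x points to its back, which goes to the rail; z up.
- pack_flat: Lower battery pack, black plastic, the other one pulled out, askew by up to 13 degrees. The two may end in either order. 110 mm deep (x), 66 mm wide (y), 48 mm high overall: plain sides up to 36 mm, then a 78 x 40 mm grey block on top; 0.35 to 0.7 kg. Origin: centre of underside. x points to its back, which goes to the rail; z up.
- grease_tin: Plain round tin, 64 mm across, 45 mm high, standing near the rail at the right end of the shelf. Origin: centre of the underside. Bystander.
- socket: Dark steel impact socket, a tube 30 mm across and 50 mm high, standing near the front edge of the board, in front of the corner pack. Origin: centre of the underside. Bystander.
- spanner: Steel spanner 190 mm long, lying flat on the bench beside the right end of the shelf. Bystander.
- screwdriver: Screwdriver 200 mm long with a yellow handle, lying on the bench beside the left end of the shelf. Bystander.
There are look-alikes about, which are no part of the job. Leave any purple look-alike of the pack_tall alone. What is shaped like the pack_flat but yellow is not meant.

How it is judged (in metres and radians):
At the end, for the whole second after the job is handed in: All three packs stand upright on the board, at rest, each with its back within 5 mm of the rail and square to it within 4 degrees; the corner pack is within 5 mm of the end stop, and the other two follow it side by side, in either order, with gaps under 5 mm (y of pack_corner in the frame of corner above -0.038 m and x of each of pack_corner, pack_tall, pack_flat in the frame of corner above -0.06 m and z of pack_corner in the frame of corner between -0.006 and 0.006 m and angle between the x axis of each of pack_corner, pack_tall, pack_flat and the x axis of corner, either way round below 0.07 rad and angle between each of pack_corner, pack_tall, pack_flat's own z axis and vertical below 0.07 rad and linear speed of each of pack_corner, pack_tall, pack_flat below 0.01 m/s and z of pack_tall in the frame of corner between -0.006 and 0.006 m and z of pack_flat in the frame of corner between -0.006 and 0.006 m and ((y of pack_tall in the frame of pack_corner above -0.071 m and y of pack_flat in the frame of pack_tall above -0.071 m) or (y of pack_flat in the frame of pack_corner above -0.071 m and y of pack_tall in the frame of pack_flat above -0.071 m))); the robot touches nothing.
It fails at once if the grease tin or the socket on the shelf was shifted by more than 20 mm (distance of any of grease_tin, socket from where it was at the start of the episode above 0.02 m).
It fails at once if the spanner or the screwdriver was shifted by more than 20 mm (distance of any of spanner, screwdriver from where it was at the start of the episode above 0.02 m).
It fails at once if a pack was lifted more than 15 mm off the board (z of any of pack_corner, pack_tall, pack_flat in the frame of corner above 0.015 m).
It fails at once if a pack was tipped over (angle between any of pack_corner, pack_tall, pack_flat's own z axis and vertical above 0.5 rad).
It also fails if it takes over 54 s, if anything falls off the work surface, if the arm or the gripper's body presses on something with over 40 N, if the wrist force passes 120 N, or if a joint passes its speed limit or range.

ROBOT

A 6-joint arm with a two-finger parallel gripper is mounted at the origin on the work surface. World frame = base frame: x ahead of the robot, y to its left, z up, the work surface at z = 0. Lengths are in m, angles in degrees, forces in N, time in s.
With the tool pointing down it reaches from about 0.35 to 0.875 m from the base axis. Payload 4.2 kg.
Tool frame: the origin (TCP) lies on the mounting face of the last link; the fingertips stand 182 mm ahead of it and the grasp point (between the pads) lies 164 mm ahead of it (r.tcp_to_grasp is the distance from the TCP to the grasp point, in m); z points along the fingers, y is the line along which they close (so a half turn about z gives the same grasp; the last joint's range is limited). The gripper opens to 87 mm and grips with 3 to 60 N. Pads are 19 mm wide; open, the fingers measure 117 mm over their backs; the gripper's body (75 mm by 190 mm) begins 51 mm behind the grasp point.
Start: joints at [87.239, 22.042, 0.453, 0, -68.411, -14.817], TCP at [0.189, 0.596, 0.405] pointing down, gripper open.
Joint ranges: [-179.83, 179.83], [-69.29, 118.12], [-61.27, 80.66], [-181.25, 117.63], [-171.15, -9.14], [-177.46, 177.46]. Speed limits (degrees/s): [159.86, 159.86, 180, 180, 180, 180].

INTERFACE

Orientations are given as a 3x3 rotation matrix whose columns are the frame's x, y, z axes.
In Python, from station import sense, eyes, r gives the robot as it stands.
- The arm moves only by the tool jog_arm, never from a script. Its argument "increments" is a list of rows, each a list of 4 numbers: the shift along the tool's x, y, z normalised to -1 to 1, where 1 is 0.02 m, then the turn about the tool's z normalised to -1 to 1, where 1 is 0.08 rad. A call has 1 to 10 rows; each row shifts and turns the commanded pose from where the row before left it, along the tool's axes as they then stand; what a row does not reach is not made up. A row lasts 1/10 s, in which the tool goes at most 50 mm and 8.59 degrees, less where a joint would pass 70% of its speed; a pose out of reach is approached as far as the arm can. A call with a number of a shift or a turn outside -1 to 1 is refused whole. A call with a gripper value outside its range is refused whole. "grip" is the finger opening in mm, from 0 to 87, set as the call begins (left out, the last holds). The fingers move at their own pace and stop on an object; the grip force is fixed at half the most. Time passes only in rows, so rows that do not move let the fingers close. It gives the time, the measured TCP pose, the force, the opening and the grip force at its end, in the units of the state.
- sense(): the state, without advancing time (a new reading comes with each control period).
- eyes.capture(name): name is "scene" or "top" or "wrist"; returns the picture (420x560x3 uint8, blue, green, red); there is no depth.
- eyes.get_calibration(name): a dict with "camera_matrix" (3x3 intrinsics, pixels), "R" (3x3) and "t" (3): a world point X has camera coordinates R X + t; the wrist camera has in their place "T_tool_cam" (4x4, takes a point from camera to tool coordinates, whose origin is the TCP and whose axes are the flange's). Camera axes: x right, y down, z forward; pixel columns grow to the right and rows downward; lengths in m; the calibration is good to about 2 mm. A picture is of the moment at which its call begins: read the wrist's pose just before it. get_calibration takes no time and is no camera call.
- r.finish_job(): hands the job in; it is judged then, once.
Trained networks look in the newest picture that a camera, given by its name, has taken for a name from the list of things; names that differ only in an ending like _2 or _b are one class to them, and where a whole thing is asked for, a point or a joint stands for the part that bears it (a point fixed in the world has none). Each returns a list of dicts, best first, with "conf" (0 to 1); they miss things now and then, are a little off and sometimes report something else, mostly with a low value. They report only what shows in the picture. A call takes as long as a camera call. They do not tell look-alikes from the thing itself.
- eyes.spot_in(camera, name): "centre" ([x, y, z] in m, in world coordinates, good to about 4 mm: the middle of the surface that is visible of it).
- eyes.outline_of(camera, name): "mask" (420x560 bool, what is visible of it).
The state is a dict: "time_s": time; "joints": joint angles; "joint_velocities": joint speeds; "effort": joint torques, N m; "tcp_pos": TCP position; "ee_rot": TCP orientation; "wrist_force": force on the tool from outside, world axes, zero at the start; "moment": the same for the moment, N m; "gripper_width": opening from 0.0 (shut) to 1.0 (fully open); "gripper_force": force on a finger pad.
Only numpy, scipy, OpenCV 4.12 (cv2) and the standard library are available. Lean on these libraries where they do the work, as an engineer would, in place of code of your own. Each camera call takes 0.05 s, during which the arm holds its last target. There are 200 camera calls.

## Working session

There is one attempt and no reset: what is moved stays moved. The work goes in short steps, Python scripts to look and compute and a tool call to move; the robot and the scene stay as the last step left them, time stands still between calls to the robot, and variables do not carry over. Pictures are saved under pics/ and viewed, at most 10 in all, crops included, and the job is handed in when it is done.

Besides the shell and the picture viewer there is one more tool, called after "Call:" as name([rows], argument=value, ...), one row to a line, values as JSON. jog_arm: Moves the arm, as the interface text tells. Its arguments: {"type":"object","properties":{"increments":{"type":"array"},"grip":{"type":"number"}},"required":["increments"]}

```bash
mkdir -p pics; ls
python3 - <<'E'
from station import sense, eyes, r
import cv2,numpy as np
s=sense();print(s['time_s'],s['tcp_pos'],np.round(s['ee_rot'],3).tolist())
for c in('top','scene'):
    im=eyes.capture(c);cv2.imwrite(f'pics/{c}0.png',im)
    k=eyes.get_calibration(c);print(c,np.round(k['camera_matrix'],1).tolist(),np.round(k['R'],4).tolist(),np.round(k['t'],4).tolist())
    for n in('pack_corner','pack_tall','pack_flat','grease_tin','socket','shelf','spanner','screwdriver'):
        print(c,n,[(np.round(d['centre'],3).tolist(),round(d['conf'],2)) for d in eyes.spot_in(c,n)])
E
```

```text
pics
0.0 [0.18866848 0.59562975 0.40365176] [[0.953, -0.302, -0.001], [-0.302, -0.953, -0.002], [0.0, 0.002, -1.0]]
top [[483.3, 0.0, 286.0], [0.0, 483.3, 210.8], [0.0, 0.0, 1.0]] [[0.002, -0.9998, 0.0189], [-0.9934, -0.0042, -0.1142], [0.1143, -0.0186, -0.9933]] [-0.0154, 0.5021, 1.2887]
top pack_corner [([0.53, 0.199, 0.112], 0.81)]
top pack_tall [([0.493, 0.055, 0.115], 0.96)]
top pack_flat [([0.514, -0.059, 0.102], 0.87), ([0.338, -0.269, 0.04], 0.72)]
top grease_tin [([0.593, -0.228, 0.104], 0.72)]
top socket [([0.444, 0.184, 0.105], 0.41)]
top shelf [([0.524, -0.02, 0.06], 0.55)]
top spanner [([0.519, -0.41, 0.014], 0.57)]
top screwdriver [([0.484, 0.407, 0.023], 0.64), ([0.516, -0.062, 0.101], 0.61), ([0.442, 0.183, 0.106], 0.35)]
scene [[384.7, 0.0, 282.7], [0.0, 384.7, 211.9], [0.0, 0.0, 1.0]] [[0.4572, 0.8893, -0.0], [0.6882, -0.3538, -0.6334], [-0.5633, 0.2896, -0.7738]] [-0.224, -0.2668, 1.291]
scene pack_corner [([0.547, 0.183, 0.116], 0.79)]
scene pack_tall [([0.309, 0.167, 0.054], 0.83), ([0.518, 0.041, 0.112], 0.66)]
scene pack_flat [([0.36, -0.277, 0.038], 0.87), ([0.531, -0.072, 0.094], 0.75)]
scene grease_tin [([0.603, -0.228, 0.103], 0.66)]
scene socket [([0.448, 0.18, 0.098], 0.7), ([0.531, -0.405, 0.005], 0.42)]
scene shelf [([0.552, -0.096, 0.064], 0.66)]
scene spanner [([0.531, -0.407, 0.008], 0.69)]
scene screwdriver [([0.493, 0.408, 0.018], 0.73)]
```

View pics/top0.png

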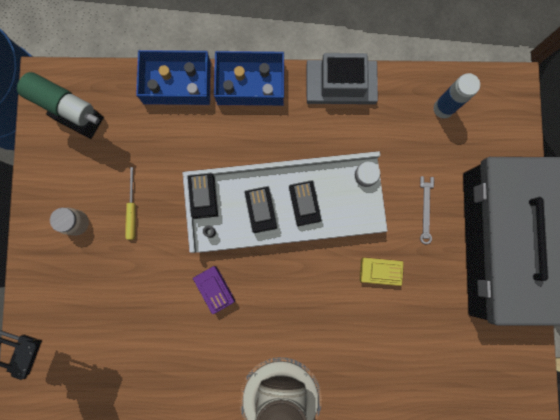

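View pics/scene0.png

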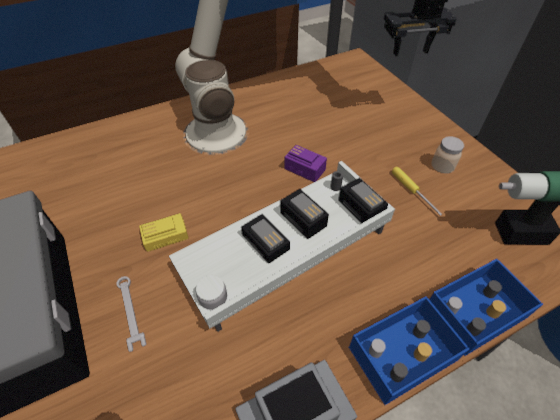

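In the top view: corner pack at (203,195), pack_tall at (262,209), pack_flat at (305,203), tin at (368,174) and socket at (209,232). The purple look-alike at (214,290) and the yellow one at (382,272) lie on the bench. The black packs on the shelf fit the description. Next I fit poses and check them in a crop.

```bash
cat > h.py <<'E'
from station import sense, eyes, r
import cv2,numpy as np
from scipy.optimize import minimize
def box(x0,x1,y0,y1,z0,z1): return np.array([[x,y,z] for x in(x0,x1) for y in(y0,y1) for z in(z0,z1)])
def pack(h): return np.vstack([box(-.055,.055,-.033,.033,.06,.06+h-.012),box(-.039,.039,-.02,.02,.06,.06+h)])
SH=np.vstack([box(-.105,.105,-.26,.26,.05,.06),box(.093,.105,-.26,.26,.06,.095),box(-.105,.105,.248,.26,.06,.095)])
M={'shelf':SH,'pack_corner':pack(.064),'pack_tall':pack(.064),'pack_flat':pack(.048)}
def rot(p,P):
    c,s=np.cos(p[2]),np.sin(p[2]); return P@np.array([[c,s,0],[-s,c,0],[0,0,1]])+[p[0],p[1],0]
def proj(cam,X):
    k=eyes.get_calibration(cam);v=(X@np.array(k['R']).T+k['t'])@np.array(k['camera_matrix']).T
    return v[:,:2]/v[:,2:]
def hull(pts): return cv2.convexHull(pts.astype(np.float32))
def fit(name,masks,p0):
    hs={}
    for c,m in masks.items():
        m=m.astype(np.uint8);n,l,st,_=cv2.connectedComponentsWithStats(m)
        if name!='shelf': m=(l==1+st[1:,4].argmax()).astype(np.uint8)
        hs[c]=hull(cv2.findNonZero(m)[:,0])
    def cost(p):
        t=0
        for c,hm in hs.items():
            hp=hull(proj(c,rot(p,M[name])));i=cv2.intersectConvexConvex(hp,hm)[0]
            t+=1-i/(cv2.contourArea(hp)+cv2.contourArea(hm)-i)
        return t/len(hs)
    best=min((minimize(cost,[p0[0],p0[1],a],method='Nelder-Mead',options=dict(initial_simplex=np.array([[p0[0],p0[1],a],[p0[0]+.01,p0[1],a],[p0[0],p0[1]+.01,a],[p0[0],p0[1],a+.08]]))) for a in(-.15,0,.1,.2)),key=lambda q:q.fun)
    return best.x,best.fun
def rel(ps,p):
    d=np.array(p)-ps;c,s=np.cos(ps[2]),np.sin(ps[2]);return np.array([c*d[0]+s*d[1],-s*d[0]+c*d[1],d[2]])
def look(guess,cams=('top','scene'),tag='a',draw=False):
    ims={c:eyes.capture(c) for c in cams};out={}
    for n,g in guess.items():
        ms={}
        for c in cams:
            best=None;u=proj(c,np.array([[g[0],g[1],.11]]))[0]
            for d in eyes.outline_of(c,n):
                q=np.argwhere(d['mask']);e=np.linalg.norm(q.mean(0)[::-1]-u)
                if e<(18 if n!='shelf' else 80) and (best is None or len(q)>best.sum()): best=d['mask']
            if best is not None: ms[c]=best
        if not ms: print(n,'missed');continue
        for cc in [ms]+([{c:ms[c]} for c in ms] if len(ms)>1 else []):
            p,f=fit(n,cc,g); print(n,list(cc),np.round(p[:2],4),round(np.degrees(p[2]),1),'cost',round(f,3))
            if cc is ms: out[n]=p
    if draw:
        for c in cams:
            im=cv2.resize(ims[c],None,fx=3,fy=3)
            for n,p in out.items():
                cv2.polylines(im,[((hull(proj(c,rot(p,M[n])))+.5)*3).astype(int)],True,(0,255,0),1)
            u=(proj(c,np.array([[.52,0,.06]]))[0]*3).astype(int)
            cv2.imwrite(f'pics/{c}_{tag}.png',im[max(0,u[1]-250):u[1]+250,max(0,u[0]-380):u[0]+380])
    return out
E
python3 - <<'E'
from h import *
o=look({'shelf':(.52,-.02),'pack_corner':(.53,.199),'pack_tall':(.493,.055),'pack_flat':(.514,-.059)},draw=True)
for n in o: print(n,'rel shelf',np.round(rel(o['shelf'],o[n]),4))
np.save('pose0.npy',o,allow_pickle=True)
E
```

```text
shelf ['top', 'scene'] [ 0.522  -0.0126] 6.4 cost 0.036
shelf ['top'] [ 0.5221 -0.0133] 6.4 cost 0.01
shelf ['scene'] [ 0.533  -0.0114] 6.9 cost 0.057
pack_corner ['top', 'scene'] [0.5333 0.2046] 8.2 cost 0.117
pack_corner ['top'] [0.5334 0.2037] 9.3 cost 0.072
pack_corner ['scene'] [0.5292 0.2057] 4.9 cost 0.14
pack_tall ['top', 'scene'] [0.4977 0.0526] 11.1 cost 0.088
pack_tall ['top'] [0.498  0.0525] 12.9 cost 0.092
pack_tall ['scene'] [0.4952 0.0539] 8.8 cost 0.075
pack_flat ['top', 'scene'] [ 0.5176 -0.0627] 11.3 cost 0.054
pack_flat ['top'] [ 0.5185 -0.0627] 11.3 cost 0.03
pack_flat ['scene'] [ 0.5146 -0.0622] 9.6 cost 0.048
shelf rel shelf [0. 0. 0.]
pack_corner rel shelf [0.0355 0.2145 0.0311]
pack_tall rel shelf [-0.0168  0.0674  0.0817]
pack_flat rel shelf [-0.0099 -0.0494  0.085 ]
```

View pics/top_a.png

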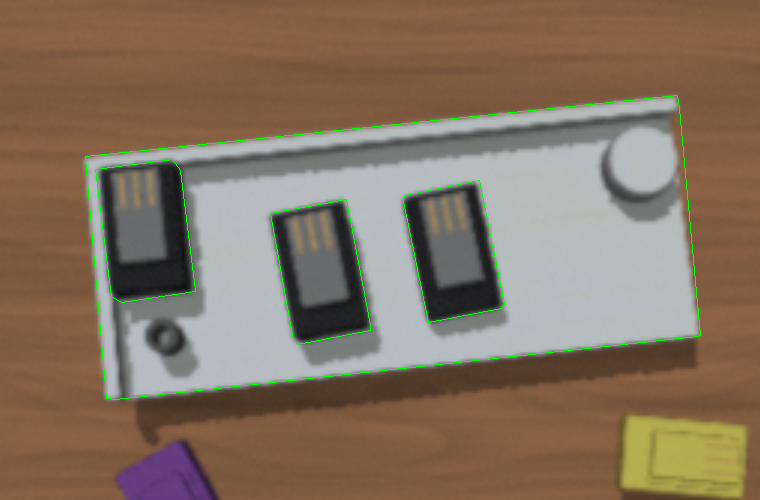

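The crop confirms it: the three black packs on the white shelf match their fitted outlines. The shelf is at (0.522, -0.013) with a yaw of 6.4°. Plan: push each pack from the front with both fingers until it sits flush with the rail, then slide the row sideways.

Call:
jog_arm([
  [0, 0, 0, -0.87],
  [0, 0, 0, -0.87],
  [0, 0, 0, -0.87],
  [0, 0, 0, -0.87],
  [0, 0, 0, -0.87],
  [0, 0, 0, -0.87],
  [0, 1, 0, 0],
  [0, 1, 0, 0],
  [0, 1, 0, 0],
  [0, 1, 0, 0],
], grip=25)

```text
time_s: 2.4
tcp_pos: [0.1976, 0.5155, 0.4047]
ee_rot: [[0.994, 0.111, 0.0], [0.111, -0.994, 0.0], [0.0, -0.0, -1.0]]
wrist_force: [0.1, -1.0, 0.4]
gripper_width: 0.299
gripper_force: 0.0
```

Call:
jog_arm([
  [0, 1, 0, 0],
  [0, 1, 0, 0],
  [0, 1, 0, 0],
  [0, 1, 0, 0],
  [0, 1, 0, 0],
  [0, 1, 0, 0],
  [0, 1, 0, 0],
  [0, 1, 0, 0],
  [0, 1, 0, 0],
  [0, 1, 0, 0],
])

```text
time_s: 3.4
tcp_pos: [0.2197, 0.3166, 0.4049]
ee_rot: [[0.994, 0.111, 0.0], [0.111, -0.994, 0.001], [0.0, -0.001, -1.0]]
wrist_force: [0.5, 0.4, 0.7]
gripper_width: 0.286
gripper_force: 0.0
```

Call:
jog_arm([
  [0.6, 1, 0, 0],
  [0.6, 1, 0, 0],
  [0.6, 1, 0, 0],
  [0.6, 1, 0, 0],
  [0.6, 1, 0, 0],
  [0.6, 1, 0, 0],
  [0.6, 1, 0, 0],
  [0.6, 1, 0, 0],
  [0.6, 1, 0, 0],
  [0.6, 1, 0, 0],
])

```text
time_s: 4.4
tcp_pos: [0.3615, 0.1311, 0.4051]
ee_rot: [[0.994, 0.111, 0.001], [0.111, -0.994, 0.001], [0.001, -0.001, -1.0]]
wrist_force: [0.4, -0.1, -0.6]
gripper_width: 0.285
gripper_force: 0.0
```

```bash
cat >> h.py <<'E'
PS=np.array([.522,-.013,np.radians(6.4)])
def st():
    s=sense();R=np.array(s['ee_rot']);yaw=np.arctan2(R[1,0],R[0,0]);q=rel(PS,[*s['tcp_pos'][:2],yaw])
    f=np.array(s['wrist_force']);c,n=np.cos(PS[2]),np.sin(PS[2])
    print('t',s['time_s'],'rel mm',np.round(q[:2]*1e3,1),'z',round(s['tcp_pos'][2]*1e3,1),'yaw',round(np.degrees(q[2]),2),'F',np.round([c*f[0]+n*f[1],-n*f[0]+c*f[1],f[2]],1),'w',s['gripper_width'],'j6',round(s['joints'][5]))
E
python3 -c "
from h import *
st()"
```

```text
t 4.4 rel mm [-143.5  161.1] z 405.1 yaw -0.05 F [ 0.4 -0.2 -0.6] w 0.28527678007918533 j6 52
```

Call:
jog_arm([
  [0.36, 0.99, 0.4, 0],
  [0.36, 0.99, 0.4, 0],
  [0.36, 0.99, 0.4, 0],
  [0.36, 0.99, 0.4, 0],
  [0.36, 0.99, 0.4, 0],
  [0, 0, 1, 0],
  [0, 0, 1, 0],
  [0, 0, 1, 0],
  [0, 0, 1, 0],
  [0, 0, 1, 0],
])

```text
time_s: 5.4
tcp_pos: [0.4079, 0.0376, 0.2643]
ee_rot: [[0.994, 0.111, 0.001], [0.111, -0.994, 0.0], [0.001, -0.0, -1.0]]
wrist_force: [0.9, 0.1, 0.3]
gripper_width: 0.289
gripper_force: 0.0
```

Call:
jog_arm([
  [0, 0, 0.5, 0],
  [0, 0, 0, 0],
  [0.5, 0, 0, 0],
  [0.5, 0, 0, 0],
  [0.5, 0, 0, 0],
])

```text
time_s: 5.9
tcp_pos: [0.4382, 0.041, 0.2553]
ee_rot: [[0.994, 0.111, -0.001], [0.111, -0.994, -0.0], [-0.001, -0.0, -1.0]]
wrist_force: [-4.4, -0.1, 3.0]
gripper_width: 0.284
gripper_force: 2.0
```

```bash
python3 -c "
from h import *
st()
cv2.imwrite('pics/s1.png',cv2.resize(eyes.capture('scene')[130:330,170:420],None,fx=3,fy=3))"
```

```text
t 5.9 rel mm [-77.2  63. ] z 255.3 yaw -0.05 F [-4.4  0.4  3. ] w 0.2842951572039012 j6 70
```

View pics/s1.png

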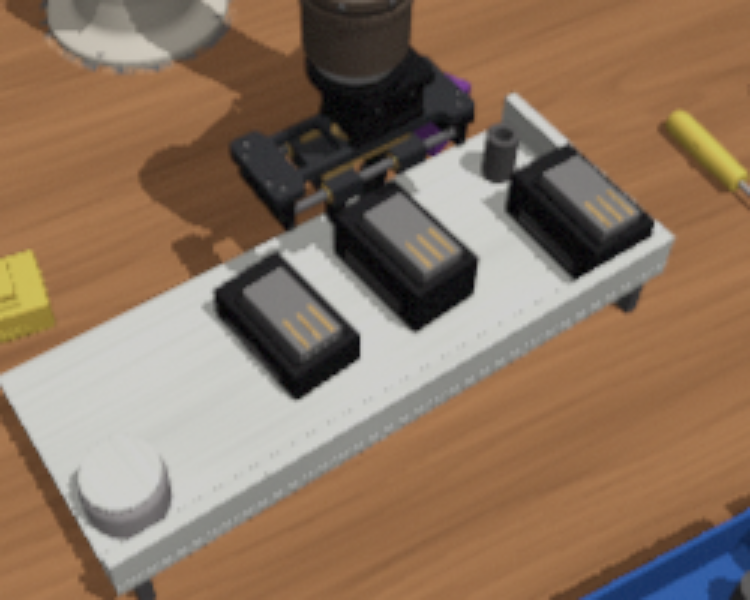

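The fingers are centred on the front of pack_tall, with the body clear of its top, and I read about 4 N of contact. I'll keep pushing.

Call:
jog_arm([
  [0.3, 0, 0, 0],
  [0.3, 0, 0, 0],
  [0.3, 0, 0, 0],
  [0.3, 0, 0, 0],
  [0.3, 0, 0, 0],
  [0.3, 0, 0, 0],
  [0.2, 0, 0, 0],
])

```text
time_s: 6.65
tcp_pos: [0.478, 0.0454, 0.2547]
ee_rot: [[0.994, 0.111, 0.0], [0.111, -0.994, -0.0], [0.0, 0.0, -1.0]]
wrist_force: [-4.4, 0.2, 2.8]
gripper_width: 0.287
gripper_force: 2.2
```

```bash
python3 -c "
from h import *
st()"
```

```text
t 6.65 rel mm [-37.2  63. ] z 254.7 yaw -0.06 F [-4.3  0.7  2.8] w 0.2869182894214219 j6 71
```

Call:
jog_arm([
  [0.15, 0, 0, 0],
  [0.15, 0, 0, 0],
  [0.1, 0, 0, 0],
  [0, 0, 0, 0],
])

```text
time_s: 7.05
tcp_pos: [0.4857, 0.0463, 0.2547]
ee_rot: [[0.994, 0.111, 0.001], [0.111, -0.994, 0.0], [0.001, -0.0, -1.0]]
wrist_force: [-1.3, -1.0, -1.0]
gripper_width: 0.288
gripper_force: 0.7
```

Call:
jog_arm([
  [0.1, 0, 0, 0],
  [0, 0, 0, 0],
])

```text
time_s: 7.25
tcp_pos: [0.4871, 0.0464, 0.2547]
ee_rot: [[0.994, 0.111, -0.001], [0.111, -0.994, -0.0], [-0.001, 0.0, -1.0]]
wrist_force: [-3.8, -0.6, 0.9]
gripper_width: 0.283
gripper_force: 1.9
```

Call:
jog_arm([
  [0.1, 0, 0, 0],
  [0, 0, 0, 0],
])

```text
time_s: 7.45
tcp_pos: [0.4879, 0.0463, 0.2544]
ee_rot: [[0.994, 0.11, -0.005], [0.11, -0.994, -0.001], [-0.005, 0.001, -1.0]]
wrist_force: [-8.5, 0.8, 3.9]
gripper_width: 0.286
gripper_force: 4.3
```

Call:
jog_arm([
  [0.1, 0, 0, 0],
  [0, 0, 0, 0],
])

```text
time_s: 7.65
tcp_pos: [0.4885, 0.0462, 0.2542]
ee_rot: [[0.994, 0.11, -0.009], [0.11, -0.994, -0.002], [-0.009, 0.001, -1.0]]
wrist_force: [-12.8, 1.4, 8.3]
gripper_width: 0.291
gripper_force: 6.5
```

```bash
python3 -c "
from h import *
st()"
```

```text
t 7.65 rel mm [-26.6  62.6] z 254.2 yaw -0.07 F [-12.5   2.8   8.3] w 0.2906351119055748 j6 72
```

The rail stops pack_tall at tool x of about -27 mm, as predicted. Now pack_flat.

Call:
jog_arm([
  [-1, 0, 0, 0],
  [-1, 0, 0, 0],
  [-1, 0, 0, 0],
  [-0.9, 0.2, 0, 0],
  [0, 1, 0, 0],
  [0, 1, 0, 0],
  [0, 1, 0, 0],
  [0, 1, 0, 0],
  [0, 1, 0, 0],
  [0, 0.65, 0, 0],
])

```text
time_s: 8.65
tcp_pos: [0.4282, -0.0788, 0.2555]
ee_rot: [[0.994, 0.111, 0.005], [0.111, -0.994, 0.0], [0.005, 0.0, -1.0]]
wrist_force: [0.7, 0.5, -0.3]
gripper_width: 0.284
gripper_force: 0.0
```

Call:
jog_arm([
  [0.5, 0, 0, 0],
  [0.5, 0, 0, 0],
  [0.5, 0, 0, 0],
  [0.3, 0, 0, 0],
  [0.3, 0, 0, 0],
  [0.3, 0, 0, 0],
  [0.3, 0, 0, 0],
  [0.3, 0, 0, 0],
])

```text
time_s: 9.45
tcp_pos: [0.4868, -0.0712, 0.2544]
ee_rot: [[0.994, 0.111, -0.0], [0.111, -0.994, 0.0], [-0.0, -0.0, -1.0]]
wrist_force: [-3.3, -0.4, -1.4]
gripper_width: 0.286
gripper_force: 1.2
```

```bash
python3 -c "
from h import *
st()"
```

```text
t 9.45 rel mm [-41.5 -53.9] z 254.4 yaw -0.05 F [-3.3 -0.  -1.4] w 0.28641076230831103 j6 86
```

Call:
jog_arm([
  [0.3, 0, 0, 0],
  [0.2, 0, 0, 0],
  [0.15, 0, 0, 0],
  [0, 0, 0, 0],
])

```text
time_s: 9.85
tcp_pos: [0.4999, -0.0699, 0.2548]
ee_rot: [[0.994, 0.111, 0.001], [0.111, -0.994, 0.0], [0.001, 0.0, -1.0]]
wrist_force: [-0.6, 0.2, -0.5]
gripper_width: 0.289
gripper_force: 0.6
```

Call:
jog_arm([
  [0.1, 0, 0, 0],
  [0, 0, 0, 0],
])

```text
time_s: 10.05
tcp_pos: [0.5006, -0.0698, 0.2549]
ee_rot: [[0.994, 0.11, -0.002], [0.11, -0.994, -0.0], [-0.002, -0.0, -1.0]]
wrist_force: [-5.3, 0.3, 2.0]
gripper_width: 0.286
gripper_force: 2.4
```

Call:
jog_arm([
  [0.1, 0, 0, 0],
  [0, 0, 0, 0],
])

```text
time_s: 10.25
tcp_pos: [0.5014, -0.0698, 0.2547]
ee_rot: [[0.994, 0.11, -0.006], [0.11, -0.994, -0.001], [-0.006, -0.0, -1.0]]
wrist_force: [-9.5, -0.3, 5.4]
gripper_width: 0.288
gripper_force: 4.3
```

```bash
python3 -c "
from h import *
st()"
```

```text
t 10.25 rel mm [-26.8 -54.2] z 254.7 yaw -0.08 F [-9.5  0.7  5.4] w 0.28821753876015554 j6 86
```

Call:
jog_arm([
  [-1, 0, 0, 0],
  [-1, 0, 0, 0],
  [0, 0, -1, 0],
  [0, 0, -1, 0],
  [0, 0, -1, 0],
  [0.97, 0.66, 0, 0],
  [0.97, 0.66, 0, 0],
  [0.97, 0.66, 0, 0],
  [0.97, 0.66, 0, 0],
  [0.97, 0.66, 0, 0],
], grip=50)

```text
time_s: 11.25
tcp_pos: [0.5691, -0.1293, 0.3158]
ee_rot: [[0.994, 0.111, 0.005], [0.111, -0.994, -0.0], [0.005, 0.001, -1.0]]
wrist_force: [-0.2, -0.5, -0.4]
gripper_width: 0.575
gripper_force: 0.0
```

Call:
jog_arm([
  [0, 0, 0, 0.98],
  [0, 0, 0, 0.98],
  [0, 0, 0, 0.98],
  [0, 0, 0, 0.98],
  [0, 0, 0, 0.98],
  [0, 0, 0, 0.98],
  [0, 0, 0, 0.98],
  [0, 0, 0, 0.98],
  [0, 0, 0, 0.98],
  [0, 0, 0, 0.98],
])

```text
time_s: 12.25
tcp_pos: [0.5683, -0.1287, 0.3158]
ee_rot: [[0.78, -0.626, 0.005], [-0.626, -0.78, -0.0], [0.004, -0.003, -1.0]]
wrist_force: [0.5, 0.2, 0.6]
gripper_width: 0.576
gripper_force: 0.0
```

Call:
jog_arm([
  [0, 0, 0, 0.98],
  [0, 0, 0, 0.98],
  [0, 0, 0, 0.98],
  [0, 0, 0, 0.98],
  [0, 0, 0, 0.98],
  [0, 0, 0, 0.98],
  [0, 0, 0, 0.98],
  [0, 0, 0, 0.98],
  [0, 0, 0, 0.98],
  [0, 0, 0, 0.98],
])

```text
time_s: 13.25
tcp_pos: [0.5683, -0.1288, 0.3157]
ee_rot: [[0.111, -0.994, 0.005], [-0.994, -0.111, -0.0], [0.001, -0.005, -1.0]]
wrist_force: [-0.3, -1.1, 0.9]
gripper_width: 0.569
gripper_force: 0.0
```

```bash
python3 -c "
from h import *
st()
look({'pack_corner':(.533,.204),'pack_tall':(.54,.06)},cams=('scene',))
cv2.imwrite('pics/s2.png',cv2.resize(eyes.capture('scene')[130:330,170:420],None,fx=3,fy=3))"
```

```text
t 13.25 rel mm [  33.1 -120.2] z 315.7 yaw -90.05 F [-0.4 -1.   0.9] w 0.5687295122074938 j6 3
pack_corner ['scene'] [0.5273 0.2058] 5.3 cost 0.138
pack_tall ['scene'] [0.5476 0.0541] 4.2 cost 0.17
```

View pics/s2.png

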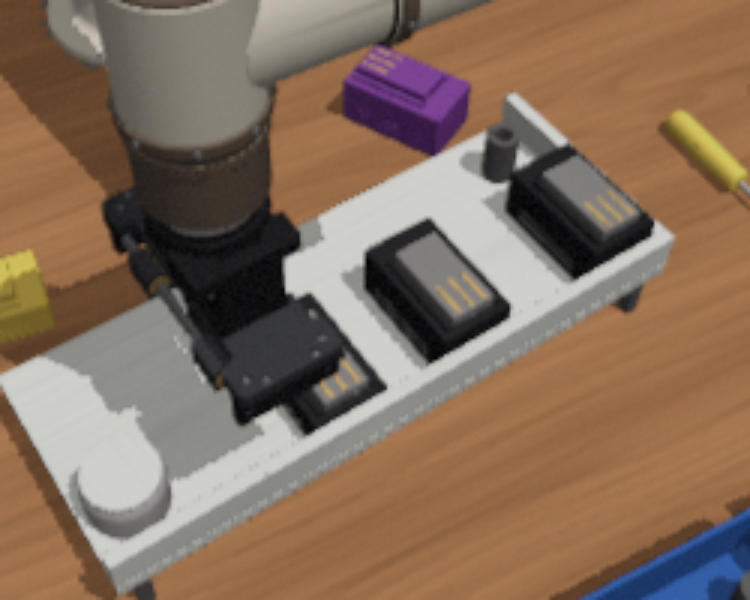

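pack_tall at (435,290) is flush with the rail, and pack_flat sits under the gripper with its back at the rail. I'll descend to its right and push the row sideways.

Call:
jog_arm([
  [0, 0, 1, 0],
  [0, 0, 1, 0],
  [0, 0, 1, 0],
  [0, 0, 0, 0],
  [-0.5, 0, 0, 0],
  [-0.5, 0, 0, 0],
  [-0.4, 0, 0, 0],
  [-0.4, 0, 0, 0],
  [-0.4, 0, 0, 0],
  [-0.4, 0, 0, 0],
])

```text
time_s: 14.45
tcp_pos: [0.5616, -0.0767, 0.2559]
ee_rot: [[0.114, -0.993, 0.002], [-0.993, -0.114, -0.001], [0.001, -0.002, -1.0]]
wrist_force: [0.9, -4.3, 4.0]
gripper_width: 0.578
gripper_force: 2.4
```

Call:
jog_arm([
  [-0.4, 0, 0, 0],
  [-0.4, 0, 0, 0],
  [-0.4, 0, 0, 0],
  [-0.4, 0, 0, 0],
  [-0.4, 0, 0, 0],
])

```text
time_s: 14.95
tcp_pos: [0.5567, -0.0373, 0.2549]
ee_rot: [[0.113, -0.994, -0.0], [-0.994, -0.113, -0.001], [0.001, 0.0, -1.0]]
wrist_force: [0.4, -7.6, 5.0]
gripper_width: 0.572
gripper_force: 4.0
```

```bash
python3 -c "
from h import *
st()"
```

```text
t 14.95 rel mm [ 31.8 -28. ] z 254.9 yaw -89.89 F [-0.4 -7.6  5. ] w 0.5724137667989992 j6 -6
```

Force has doubled, so it is now pushing both packs. About 68 mm to go.

Call:
jog_arm([
  [-0.4, 0, 0, 0],
  [-0.4, 0, 0, 0],
  [-0.4, 0, 0, 0],
  [-0.4, 0, 0, 0],
  [-0.4, 0, 0, 0],
  [-0.4, 0, 0, 0],
  [-0.3, 0, 0, 0],
  [0, 0, 0, 0],
])

```text
time_s: 15.75
tcp_pos: [0.5502, 0.0169, 0.2546]
ee_rot: [[0.114, -0.993, -0.001], [-0.993, -0.114, -0.0], [-0.0, 0.001, -1.0]]
wrist_force: [0.5, -3.2, 1.6]
gripper_width: 0.574
gripper_force: 1.5
```

```bash
python3 -c "
from h import *
st()"
```

```text
t 15.75 rel mm [31.4 26.6] z 254.6 yaw -89.86 F [ 0.1 -3.2  1.6] w 0.5737347154098262 j6 -12
```

Call:
jog_arm([
  [-0.2, 0, 0, 0],
  [-0.2, 0, 0, 0],
  [-0.1, 0, 0, 0],
  [0, 0, 0, 0],
])

```text
time_s: 16.15
tcp_pos: [0.5491, 0.026, 0.2545]
ee_rot: [[0.113, -0.994, -0.002], [-0.994, -0.113, -0.001], [0.001, 0.002, -1.0]]
wrist_force: [0.7, -6.1, 3.4]
gripper_width: 0.576
gripper_force: 2.8
```

Call:
jog_arm([
  [-0.1, 0, 0, 0],
  [-0.1, 0, 0, 0],
  [0, 0, 0, 0],
])

```text
time_s: 16.45
tcp_pos: [0.5487, 0.0298, 0.2545]
ee_rot: [[0.113, -0.994, -0.002], [-0.994, -0.113, -0.001], [0.001, 0.002, -1.0]]
wrist_force: [0.5, -6.4, 3.8]
gripper_width: 0.577
gripper_force: 3.3
```

```bash
python3 -c "
from h import *
st()"
```

```text
t 16.45 rel mm [31.3 39.6] z 254.5 yaw -89.91 F [-0.2 -6.4  3.8] w 0.577290396272727 j6 -14
```

Now small steps until the force climbs against the end stop.

Call:
jog_arm([
  [-0.1, 0, 0, 0],
  [0, 0, 0, 0],
])

```text
time_s: 16.65
tcp_pos: [0.5485, 0.031, 0.2545]
ee_rot: [[0.113, -0.994, -0.002], [-0.994, -0.113, -0.002], [0.002, 0.002, -1.0]]
wrist_force: [1.6, -11.1, 3.4]
gripper_width: 0.574
gripper_force: 5.4
```

Call:
jog_arm([
  [-0.1, 0, 0, 0],
  [0, 0, 0, 0],
])

```text
time_s: 16.85
tcp_pos: [0.5485, 0.0316, 0.2546]
ee_rot: [[0.113, -0.994, -0.002], [-0.994, -0.113, -0.005], [0.005, 0.003, -1.0]]
wrist_force: [3.9, -18.2, 1.5]
gripper_width: 0.576
gripper_force: 9.4
```

Call:
jog_arm([
  [-0.1, 0, 0, 0],
  [0, 0, 0, 0],
])

```text
time_s: 17.05
tcp_pos: [0.5485, 0.0322, 0.2546]
ee_rot: [[0.113, -0.994, -0.003], [-0.994, -0.113, -0.007], [0.007, 0.003, -1.0]]
wrist_force: [7.4, -26.3, 0.8]
gripper_width: 0.576
gripper_force: 13.3
```

```bash
python3 -c "
from h import *
st()"
```

```text
t 17.05 rel mm [31.4 41.9] z 254.6 yaw -89.92 F [  4.5 -27.    0.8] w 0.5755221204934258 j6 -14
```

The row has closed at the predicted 41 mm. I'll retreat and check it.

Call:
jog_arm([
  [0.3, 0, 0, 0],
  [1, 0, 0, 0],
  [1, 0, 0, 0],
  [0, 0, -1, 0],
  [0, 0, -1, 0],
  [0, 0, -1, 0],
  [1, 0, -1, 0],
  [1, 0, -1, 0],
  [1, 0, 0, 0],
  [1, 0, 0, 0],
])

```text
time_s: 18.05
tcp_pos: [0.5624, -0.0886, 0.3545]
ee_rot: [[0.114, -0.994, 0.0], [-0.994, -0.114, 0.002], [-0.002, -0.0, -1.0]]
wrist_force: [-0.2, -0.9, -0.1]
gripper_width: 0.572
gripper_force: 0.0
```

Call:
jog_arm([
  [0, 1, 0, 0],
  [0, 1, 0, 0],
  [0, 1, 0, 0],
  [0, 1, 0, 0],
  [0, 1, 0, 0],
  [0, 1, 0, 0],
  [0, 1, 0, 0],
  [0, 1, 0, 0],
  [0, 0, 0, 0],
])

```text
time_s: 18.95
tcp_pos: [0.4012, -0.1067, 0.3538]
ee_rot: [[0.113, -0.994, -0.003], [-0.994, -0.113, 0.002], [-0.002, 0.002, -1.0]]
wrist_force: [0.6, 0.2, 0.2]
gripper_width: 0.574
gripper_force: 0.0
```

```bash
python3 -c "
from h import *
st()
o=look({'pack_corner':(.533,.204),'pack_tall':(.541,.136),'pack_flat':(.548,.07)},tag='c',draw=True)
for n in o: print(n,np.round(rel(PS,o[n]),4))"
```

```text
t 18.95 rel mm [-130.5  -79.6] z 353.8 yaw -89.93 F [0.6 0.1 0.2] w 0.574112497994083 j6 -1
pack_corner ['top', 'scene'] [0.5329 0.207 ] 7.9 cost 0.224
pack_corner ['top'] [0.5339 0.2074] 8.3 cost 0.072
pack_corner ['scene'] [0.5157 0.2248] -7.1 cost 0.342
pack_tall ['top', 'scene'] [0.5422 0.1407] 7.2 cost 0.16
pack_tall ['top'] [0.5426 0.1406] 7.7 cost 0.036
pack_tall ['scene'] [0.5246 0.1519] -0.4 cost 0.247
pack_flat ['top'] [0.5491 0.0731] 6.4 cost 0.036
pack_corner [0.0354 0.2174 0.0256]
pack_tall [0.0372 0.1505 0.0136]
pack_flat [0.0366 0.0826 0.0006]
```

View pics/top_c.png

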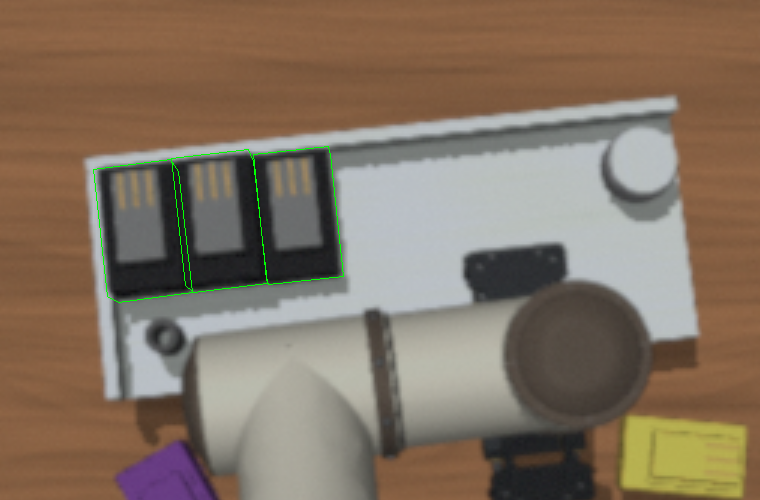

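View pics/scene_c.png

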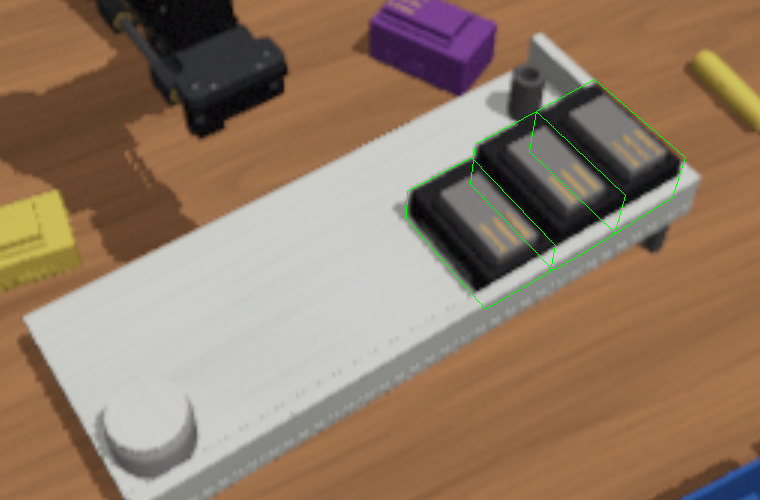

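The top view shows one closed, square row, with the corner pack at (140,230), tall at (215,220) and flat at (295,215) in the crop. Fitted x offsets in the shelf frame are 35–37 mm, against 38 ideal and a limit above 33. The tin and socket are unmoved and the arm is clear, so I'm handing in.

```bash
python3 -c "
from station import r
print(r.finish_job())"
```

```text
the job is handed in; nothing more can be done
None
```

The job is handed in after about 19 s of robot time: the last camera check showed all three packs in one closed row, square and flush with the rail, the corner pack in its corner and the tin and socket unmoved; no verdict came back.

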